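# Hold a circuit board down with the vacuum plate at the marked valve setting

## Task

Pick up the circuit board with the tin box by that box and lay it flat on the vacuum plate, centred over the rubber seal with its long sides along the seal's, and let go; then turn the valve lever until it stands right over the small setting marker on the dial, and let go. Handle the board gently: the tin box dents if squeezed hard, and the board must not be dropped, even from a small height, or pressed down hard. Do not shift the marker, and leave everything else on the bench where it is.

Things in the scene. Friction and masses are not known exactly. Their poses are not given: they have to be found in the camera images.
- board: The board to be held: green circuit board 100 x 70 x 3 mm, 0.12 kg, flat underneath, lying on the bench, with a bare tin box at its centre and connectors up to 8 mm above it at both short ends. The fingers may press the box with 45 N each at most. Origin: centre of the underside; x along the 100 mm side, z up.
- box_top (a point): Centre of the top of the tin box, 28 mm above the board's underside; axes as the board's. The box is 40 mm (x) x 32 mm (y) x 25 mm high; 19 mm of bare board lies beside each of its 40 mm faces, so grip it across its 32 mm.
- seal (a point): Centre of the rubber seal, a flush black 70 x 40 mm rectangle on the top of the vacuum plate, where the board goes. The plate is an aluminium block 130 x 100 mm, top 32 mm above the bench, on a fixed grey base plate 170 x 305 mm, 12 mm high, which also carries the ball valve 145 mm to the -y side and 30 mm along x. x along the seal's 70 mm side, z up.
- pivot (a point): Point on the vertical turning axis of the valve lever, at the lever's mid height (68 mm above the bench); axes as the seal's. Under the lever lies a white dial disc of radius 45 mm, top 52 mm above the bench, with a tick every 15 degrees.
- lever (a joint): Angle of the valve lever (rad, 0 to 1.57): at 0 (closed) it points from the pivot along -x of the seal's axes, across the pipe; it grows counter-clockwise seen from above, until at 1.57 it points along -y. Turns stiffly (about 2 N at the grip) and stays where it is left.
- lever_grip (a point): Middle of the lever's black rubber sleeve, 90 mm from the turning axis, 68 mm above the bench. The sleeve is 54 mm long, 16 mm wide, 14 mm high; the lever ends 114 mm from the axis. The point's -x points outward along the lever. Only the 12 mm base plate and, in the open direction, a pipe with top 36 mm above the bench lie below the sleeve.
- marker (a joint): Angle of the setting marker (rad), measured just as the lever's: lever and marker stand in line when the two values are equal.
- marker_tip (a point): Outer tip of the setting marker, a small dark steel pointer 8 mm wide and 6 mm high that lies on the dial's rim, from 38 to 64 mm from the axis; its top is 58 mm above the bench, 6 mm below the lever. The point's -x points outward along the marker.
- spare_board: Another green circuit board 100 x 70 mm, with low parts (at most 16 mm high) and no tin box; lies near the first. Leave it. Origin: centre of the underside, x along the 100 mm side.
- meter: Yellow hand-held multimeter 180 x 85 x 40 mm, lying. Leave it. Origin: centre of the underside.
- spool: Aluminium spool, diameter 52 mm, 42 mm high, standing. Leave it. Origin: centre of the underside.
- screwdriver: Screwdriver, 200 mm long, lying. Leave it.
- flux: White-capped bottle, diameter 40 mm, 100 mm high. Leave it. Origin: centre of the underside.
- paste: Jar with black cap, diameter 50 mm, 50 mm high. Leave it. Origin: centre of the underside.
- remote: Black remote control 170 x 48 x 20 mm, lying. Leave it. Origin: centre of the underside.
There are look-alikes about, which are no part of the job. What is shaped like the board but white or yellow is not meant.

How it is judged:
By the outcome, as a careful person would: the job done as asked, in the order asked, and still so for the second after the job is handed in, with the robot touching nothing.
It also fails if it takes over 48 s, if anything falls off the work surface, if the arm or the gripper's body presses on something with over 40 N, if the wrist force passes 120 N, or if a joint passes its speed limit or range.

## Robot

A 7-joint arm with a two-finger parallel gripper is mounted at the origin on the work surface. World frame = base frame: x ahead of the robot, y to its left, z up, the work surface at z = 0. Lengths are in m, angles in rad, forces in N, time in s.
With the tool pointing down it reaches from about 0.425 to 0.875 m from the base axis. Payload 4.7 kg.
Tool frame: the origin (TCP) lies between the finger pads; the fingertips stand 11 mm ahead of it and the grasp point (between the pads) lies 8 mm behind it; z points along the fingers, y is the line along which they close (so a half turn about z gives the same grasp; the last joint's range is limited). The gripper opens to 87 mm and grips with 3 to 60 N. Pads are 19 mm wide; open, the fingers measure 117 mm over their backs; the gripper's body (75 mm by 190 mm) begins 51 mm behind the grasp point.
Start: joints at [1.161, 0.321, -0.07, 1.45, 0.023, 1.371, -0.057], TCP at [0.267, -0.593, 0.234] pointing down, gripper open.
Joint ranges: [-2.86, 2.86], [-0.3, 2.09], [-1.38, 1.24], [0.06, 2.45], [-1.56, 4.7], [0.09, 2.05], [-2.69, 2.69]. Speed limits (rad/s): [2.57, 2.57, 3.14, 3.14, 3.14, 3.14, 3.14].

## Interface

Orientations are given as a rotation vector (axis times angle).
In Python, from bench import ctrl gives the robot as it stands. The module is installed in compiled form; this text tells all that it offers.
- The arm moves only by the shell command python3 -m inch 'ROWS' [FORCE]. ROWS is JSON, a list of rows, each an object with "slide": the shift along the tool's x, y, z scaled (see below), a list of three; "angular": the turn, a rotation vector about the tool's x, y, z scaled (see below), a list of three; "claw": the opening, from -1 (shut) to 1 (fully open). In form: [{"slide": [tx, ty, tz], "angular": [rx, ry, rz], "claw": claw}, ...]. A call has 1 to 10 rows; each row is the pose to reach, as a shift and turn from the pose commanded when the call began, along the tool's axes at that moment; what a row does not reach only later rows make up. The controller multiplies each number of a shift by 0.25 m and each number of a turn by 30 degrees. A row lasts 1/10 s, in which the tool goes at most 50 mm and 8.59 degrees, less where a joint would pass 70% of its speed; a pose out of reach is approached as far as the arm can. A call with a number of a shift or a turn outside -1 to 1 is refused whole. A call with a gripper value outside its range is refused whole. The fingers move at their own pace and stop on an object; FORCE is the grip in N (left out, the last holds). Time passes only in rows, so rows that repeat a pose let the fingers close. It gives the time, the measured TCP pose, the force, the opening and the grip force at its end, in the units of the state.
- ctrl.get_state(): the state, without advancing time (a new reading comes with each control period).
- ctrl.get_image(name): name is "scene" or "top" or "wrist"; returns a dict with "color" (480x640x3 uint8, red, green, blue), "depth" (480x640 float32, m along the optical axis (not along the pixel's ray), 0 where there is no reading), "camera_matrix" (3x3 intrinsics, pixels), "extrinsics" (4x4, takes a point from camera to world coordinates); the wrist camera has in their place "tool_from_camera" (4x4, takes a point from camera to tool coordinates, whose origin is the TCP and whose axes are the flange's). Camera axes: x right, y up, looking along -z (the intrinsics and any distortion apply to the point x, -y, -z); pixel columns grow to the right and rows downward; lengths in m; the calibration is good to about 2 mm. A picture is of the moment at which its call begins: read the wrist's pose just before it.
- ctrl.close_job(): hands the job in; it is judged then, once.
Trained networks look in the newest picture that a camera, given by its name, has taken for a name from the list of things; names that differ only in an ending like _2 or _b are one class to them, and where a whole thing is asked for, a point or a joint stands for the part that bears it (a point fixed in the world has none). Each returns a list of dicts, best first, with "confidence" (0 to 1); they miss things now and then, are a little off and sometimes report something else, mostly with a low value. They report only what shows in the picture. A call takes as long as a camera call. They do not tell look-alikes from the thing itself.
- ctrl.find_in(query, camera): "bbox" ([centre column, centre row, width, height] in pixels, round what is visible of it).
- ctrl.outline_of(query, camera): "mask" (480x640 bool, what is visible of it) and "bbox" ([centre column, centre row, width, height] in pixels, round what is visible of it).
The state is a dict: "time": time; "joint_positions": joint angles; "qd": joint speeds; "joint_torque": joint torques, N m; "position": TCP position; "tool_rot": TCP orientation; "ft_force": force on the tool from outside, world axes, zero at the start; "torque": the same for the moment, N m; "grip_width": opening from 0.0 (shut) to 1.0 (fully open); "grip_force": force on a finger pad.
Only numpy, scipy, OpenCV 4.12 (cv2) and the standard library are available. Lean on these libraries where they do the work, as an engineer would, in place of code of your own. Each camera call takes 0.05 s, during which the arm holds its last target. There are 200 camera calls.

## Working session

There is one attempt and no reset: what is moved stays moved. The work goes in short steps, Python scripts to look and compute and a shell command to move; the robot and the scene stay as the last step left them, time stands still between calls to the robot, and variables do not carry over. Pictures are saved under pics/ and viewed, at most 10 in all, crops included, and the job is handed in when it is done.

```bash
mkdir -p pics
cat > h.py <<'E'
import numpy as np, cv2
from scipy.spatial.transform import Rotation as R
from bench import ctrl
def T(im, st=None):
    if "extrinsics" in im: return np.array(im["extrinsics"])
    W=np.eye(4); W[:3,:3]=R.from_rotvec(st["tool_rot"]).as_matrix(); W[:3,3]=st["position"]
    return W@np.array(im["tool_from_camera"])
def cloud(im, st=None):
    K=np.array(im["camera_matrix"]); d=im["depth"]
    v,u=np.mgrid[:d.shape[0],:d.shape[1]]
    P=np.stack([(u-K[0,2])/K[0,0]*d,-(v-K[1,2])/K[1,1]*d,-d],-1)
    M=T(im,st); return P@M[:3,:3].T+M[:3,3]
def save(im,n): cv2.imwrite(f"pics/{n}.png",im["color"][...,::-1])
E
python3 - <<'E'
from h import *
st=ctrl.get_state(); print(st)
for c in ["top","scene"]:
    im=ctrl.get_image(c); save(im,c+"0"); np.savez(c+"0.npz",c=im["color"],P=cloud(im))
    P=cloud(im)
    for q in ["board","seal","lever","marker","spare_board","meter"]:
        for r in ctrl.outline_of(q,c)[:3]:
            m=r["mask"]&(im["depth"]>0); p=P[m]
            if len(p): print(c,q,round(r["confidence"],2),np.round(r["bbox"]),np.round(np.median(p,0),3),np.round(np.percentile(p[:,2],95),3))
E
```

```text
{'time': 0.0, 'joint_positions': array([ 1.16109641,  0.32182768, -0.07009295,  1.45169857,  0.022616  ,
        1.37081905, -0.05692738]), 'qd': array([ 0.00046292, -0.00241816, -0.00175134, -0.00115847,  0.00103495,
        0.00074983, -0.00135962]), 'joint_torque': array([-1.37132411e-04, -4.91295326e+01, -4.04005805e-01, -3.12535429e+01,
       -6.38553291e-02,  4.36813734e-02,  1.99695760e-04]), 'position': array([ 0.26702462, -0.59201352,  0.23244671]), 'tool_rot': array([-3.06946809e+00, -6.60356830e-01,  8.22861690e-04]), 'ft_force': array([-0.5611052 ,  0.73597531,  0.63048883]), 'torque': array([ 0.012993  , -0.02409203, -0.00942058]), 'grip_force': 0.0, 'grip_width': 0.9986083489685916}
top board 0.95 [249. 281.  40.  40.] [0.451 0.209 0.006] 0.03
top board 0.85 [199. 225.  30.  36.] [0.602 0.346 0.006] 0.03
top board 0.72 [145. 244.  43.  36.] [0.554 0.494 0.006] 0.03
top seal 0.67 [352. 246. 118.  77.] [ 0.544 -0.075  0.016] 0.056
top lever 0.64 [378. 248.  27.  39.] [ 0.532 -0.14   0.073] 0.079
top spare_board 0.58 [195. 292.  35.  41.] [0.423 0.356 0.005] 0.016
top spa
[... 312 characters left out ...]
 0.008] 0.029
scene seal 0.86 [282. 288. 161. 130.] [ 0.572 -0.097  0.014] 0.056
scene seal 0.73 [204. 243.  79.  40.] [ 0.368 -0.214  0.02 ] 0.027
scene lever 0.66 [246. 276.  40.  37.] [ 0.541 -0.139  0.073] 0.079
scene marker 0.43 [243. 298.  15.   0.] [ 0.567 -0.173  0.057] 0.059
scene marker 0.43 [121. 333.  74.  99.] [ 0.51  -0.402  0.041] 0.047
scene spare_board 0.79 [405. 175.  44.  33.] [0.428 0.352 0.004] 0.015
scene spare_board 0.31 [314. 188.  21.  27.] [0.363 0.115 0.04 ] 0.044
scene spare_board 0.28 [206. 241.  84.  38.] [ 0.369 -0.216  0.021] 0.027
scene meter 0.61 [122. 334.  70.  98.] [ 0.509 -0.402  0.041] 0.047
scene meter 0.54 [446. 286.  28.  38.] [0.769 0.185 0.063] 0.1
```

Run:
```python
import cv2
a=cv2.imread("pics/top0.png")[190:330,110:510]; cv2.imwrite("pics/a.png",cv2.resize(a,None,fx=2,fy=2,interpolation=3))
```

```text
(no output)
```

View pics/a.png

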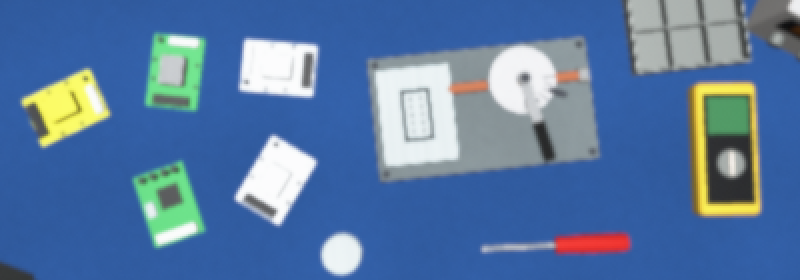

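View pics/scene0.png

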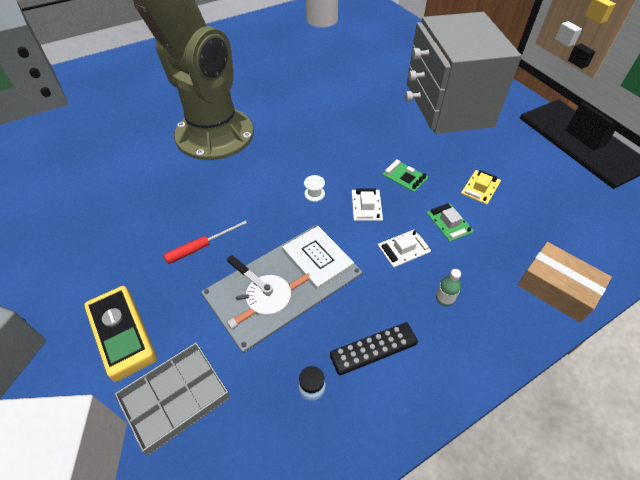

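The top crop shows the tin-box green board at crop (175,72), which is top pixel (197,226). The seal is at crop (416,114), the lever's pivot at (524,77) with its sleeve at (543,140), and the dark marker at about (558,92). White and yellow look-alikes lie beside the board. The scene view confirms the layout and shows the plate clear of obstacles. Next I move over the valve for a close wrist look.

```bash
cat >> h.py <<'E'
def rel(p,yaw,st=None,ref=None):
    "units for target TCP p, tool x at world angle yaw (mod pi), pointing down; ref=(pos,rotvec)"
    st=st or ctrl.get_state()
    R0=R.from_rotvec(st["tool_rot"]).as_matrix(); 
    best=None
    for k in (0,np.pi):
        c,s=np.cos(yaw+k),np.sin(yaw+k)
        Rt=np.array([[c,s,0],[s,-c,0],[0,0,-1]])
        w=R.from_matrix(R0.T@Rt).as_rotvec()
        if best is None or np.linalg.norm(w)<np.linalg.norm(best): best=w
    return np.round(R0.T@(np.array(p)-st["position"])/0.25,3),np.round(np.degrees(best)/30,3)
E
python3 - <<'E'
from h import *
print(np.array(ctrl.get_image("wrist")["tool_from_camera"]).round(3), ctrl.get_image("wrist")["camera_matrix"])
for p in [(0.42,-0.42,.30),(0.50,-0.2,0.32)]: print(rel(p,0.08))
E
```

```text
[[-0.     0.97   0.244  0.066]
 [ 1.     0.    -0.     0.   ]
 [-0.     0.244 -0.97  -0.152]
 [ 0.     0.     0.     1.   ]] [[354.30565954   0.         317.91981033]
 [  0.         354.30565954 242.15144547]
 [  0.           0.           1.        ]]
(array([ 0.841, -0.378, -0.266]), array([0.   , 0.   , 0.657]))
(array([ 1.494, -1.048, -0.346]), array([0.   , 0.   , 0.657]))
```

```bash
python3 -m inch '[{"slide":[0.45,-1,-0.1],"angular":[0,0,0.65],"claw":1},{"slide":[0.45,-1,-0.1],"angular":[0,0,0.65],"claw":1},{"slide":[0.45,-1,-0.1],"angular":[0,0,0.65],"claw":1},{"slide":[0.45,-1,-0.1],"angular":[0,0,0.65],"claw":1},{"slide":[0.45,-1,-0.1],"angular":[0,0,0.65],"claw":1},{"slide":[0.45,-1,-0.1],"angular":[0,0,0.65],"claw":1}]' 20; python3 -c "
from h import *
print(rel((0.53,-0.16,.26),0.08))"
```

```text
time: 1.4
position: [0.2674, -0.3148, 0.2592]
tool_rot: [3.138, 0.136, 0.001]
ft_force: [0.2, 0.1, 0.1]
grip_width: 1.004
grip_force: 0.0
(array([ 1.1  , -0.526, -0.003]), array([ 0.001, -0.001,  0.013]))
```

```bash
python3 -m inch '[{"slide":[1,-0.53,0],"angular":[0,0,0],"claw":1},{"slide":[1,-0.53,0],"angular":[0,0,0],"claw":1},{"slide":[1,-0.53,0],"angular":[0,0,0],"claw":1},{"slide":[1,-0.53,0],"angular":[0,0,0],"claw":1},{"slide":[1,-0.53,0],"angular":[0,0,0],"claw":1},{"slide":[1,-0.53,0],"angular":[0,0,0],"claw":1},{"slide":[1,-0.53,0],"angular":[0,0,0],"claw":1},{"slide":[1,-0.53,0],"angular":[0,0,0],"claw":1}]'
python3 - <<'E'
from h import *
st=ctrl.get_state(); im=ctrl.get_image("wrist"); save(im,"w1"); P=cloud(im,st)
np.savez("w1.npz",c=im["color"],P=P,d=im["depth"],T=T(im,st),K=im["camera_matrix"])
for q in ["seal","lever","marker","pivot","lever_grip","marker_tip"]:
    for r in ctrl.outline_of(q,"wrist")[:3]:
        m=r["mask"]&(im["depth"]>0); p=P[m]
        if len(p): print(q,round(r["confidence"],2),np.round(r["bbox"]),np.round(np.median(p,0),3),np.round(np.percentile(p[:,2],95),3))
E
```

```text
time: 2.2
position: [0.5051, -0.1652, 0.2583]
tool_rot: [-3.139, -0.133, 0.001]
ft_force: [0.6, -0.5, -0.1]
grip_width: 1.001
grip_force: 0.0
seal 0.65 [236. 169. 293. 170.] [ 0.554 -0.077  0.023] 0.059
lever 0.85 [293. 189.  42. 132.] [ 0.536 -0.139  0.074] 0.079
marker 0.48 [332. 161.  21.  18.] [ 0.565 -0.171  0.059] 0.06
pivot 0.75 [236. 169. 291. 172.] [ 0.555 -0.077  0.025] 0.059
lever_grip 0.86 [293. 191.  44. 127.] [ 0.535 -0.139  0.074] 0.079
lever_grip 0.25 [336. 336. 114.  13.] [ 0.361 -0.22   0.025] 0.027
marker_tip 0.62 [330. 161.  23.  17.] [ 0.565 -0.171  0.059] 0.06
```

View pics/w1.png

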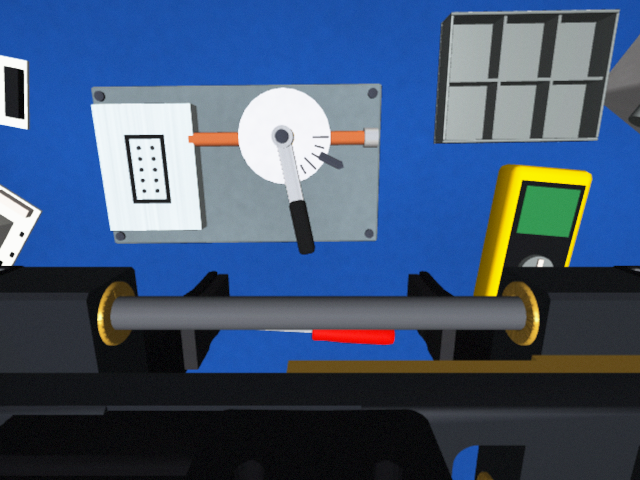

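The wrist view shows the seal at pixels (127–170, 135–203), the pivot at (282,136), the lever tip at (305,252) and the marker from (316,151) to (343,165). Now I fit all of these.

```bash
cat >> h.py <<'E'
def onplane(uv,K,M,z):
    uv=np.atleast_2d(uv).astype(float)
    r=np.c_[(uv[:,0]-K[0,2])/K[0,0],-(uv[:,1]-K[1,2])/K[1,1],-np.ones(len(uv))]@M[:3,:3].T
    return M[:3,3]+r*((z-M[2,3])/r[:,2])[:,None]
def comp(mask,seed,r=20):
    n,l,s,c=cv2.connectedComponentsWithStats(mask.astype(np.uint8))
    k=min((k for k in range(1,n) if s[k,4]>20),key=lambda k:np.hypot(*(c[k]-seed)))
    return np.argwhere(l==k)[:,::-1]
def axis2(p):
    c=p.mean(0); w,v=np.linalg.eigh(np.cov((p-c).T)); return c,v[:,1],np.sqrt(w)
E
cat > fix.py <<'E'
from h import *
f=np.load("w1.npz"); K,M,P=f["K"],f["T"],f["P"]; g=f["c"].max(2); hsv=cv2.cvtColor(f["c"],cv2.COLOR_RGB2HSV)
print("plate z",np.median(P[190:220,105:120,2]),"dial z",np.median(P[120:150,245:262,2]),"bench z",np.median(P[20:60,150:300,2]))
# seal: outer contour rectangle
m=np.zeros(g.shape,bool); m[125:215,118:180]=g[125:215,118:180]<110
p=comp(m,(148,169)); q=onplane(p,K,M,.032)[:,:2]
(c,wh,a)=cv2.minAreaRect((q*1000).astype(np.float32)); print("seal",np.round(c,1),np.round(wh,1),a)
# plate outline top
m=(g>175)&(hsv[...,1]<60); p=comp(m,(148,169)); q=onplane(p,K,M,.032)[:,:2]
print("plate",cv2.minAreaRect((q*1000).astype(np.float32)))
# dial
m=(g>175)&(hsv[...,1]<60); p=comp(m,(270,130)); hull=cv2.convexHull(p.astype(np.int32)); 
q=onplane(hull[:,0],K,M,.052)[:,:2]; print("dial",cv2.minEnclosingCircle((q*1000).astype(np.float32)))
A=np.c_[2*q,np.ones(len(q))]; s=np.linalg.lstsq(A,(q**2).sum(1),rcond=None)[0]; print("fit",s[:2],np.sqrt(s[2]+s[0]**2+s[1]**2))
# sleeve
m=np.zeros(g.shape,bool); m[195:258,280:320]=g[195:258,280:320]<60
p=comp(m,(302,227)); q=onplane(p,K,M,.075)[:,:2]; print("sleeve",axis2(q),cv2.minAreaRect((q*1000).astype(np.float32)))
m=np.zeros(g.shape,bool); m[145:172,311:348]=g[145:172,311:348]<90
p=comp(m,(330,158)); q=onplane(p,K,M,.058)[:,:2]; print("marker",len(p),axis2(q),cv2.minAreaRect((q*1000).astype(np.float32)))
cv2.imwrite("pics/mk.png",cv2.resize(f["c"][80:260,230:400,::-1],None,fx=3,fy=3,interpolation=cv2.INTER_NEAREST))
E
python3 fix.py
```

```text
plate z 0.03272550286540571 dial z 0.05284760455273074 bench z 0.0008085244986715256
seal [539.   16.1] [69.  39.4] 5.361148357391357
plate ((539.0165405273438, 16.03030776977539), (62.55512619018555, 32.031097412109375), 5.419034957885742)
dial ((573.7123413085938, -126.47502136230469), 54.281646728515625)
fit [ 0.57835017 -0.12734625] 0.047754523631160235
sleeve (array([ 0.50039918, -0.15039245]), array([-0.96124887, -0.27568207]), array([0.00437478, 0.01481687])) ((499.8812255859375, -150.6135711669922), (52.20594024658203, 15.347335815429688), 16.237545013427734)Traceback (most recent call last):
  File "fix.py", line 19, in <module>
    p=comp(m,(330,158)); q=onplane(p,K,M,.058)[:,:2]; print("marker",len(p),axis2(q),cv2.minAreaRect((q*1000).astype(np.float32)))
  File "h.py", line 31, in comp
    k=min((k for k in range(1,n) if s[k,4]>20),key=lambda k:np.hypot(*(c[k]-seed)))
ValueError: min() iterable argument is empty
```

```bash
sed -i 's/g\[145:172,311:348\]<90/(g[145:172,311:348]<140)\&(g[145:172,311:348]>0)/' fix.py; sed -i 's/m\[145:172,311:348\]=(g.*/m[145:172,311:348]=g[145:172,311:348]<105/' fix.py; python3 fix.py | tail -1
python3 - <<'E'
from h import *
f=np.load("w1.npz"); g=f["c"].max(2); print(g[146:170:1,312:348:2])
E
```

```text
marker 181 (array([ 0.56460015, -0.17279639]), array([0.3571396 , 0.93405102]), array([0.00206555, 0.00654877])) ((564.3934936523438, -173.11386108398438), (23.844890594482422, 7.205497741699219), 69.03929901123047)
[[248 233 175 124 175 234 248 248 247 168 165 166 162 165 165 162 162 167]
 [249 249 244 206 160 115 238 248 243 156 159 161 162 163 166 164 166 169]
 [248 249 249 249 239 197 233 248 239 163 165 163 161 164 161 166 166 165]
 [249 249 249 249 249 249 246 248 228 163 162 162 165 163 166 164 167 166]
 [249 248 249 249 249 249 249 249 227 163 162 161 163 163 165 166 167 164]
 [249 248 249 249 246 238 249 249 213 165 164 164 164 166 165 165 167 164]
 [237 249 248 248 231 141 237 249 199 166 163 165 162 164 163 165 167 165]
 [150 240 249 249 198  92 129 237 176 165 165 164 162 163 164 164 167 161]
 [182 170 242 248 146  91  93 130 159 167 164 166 163 163 162 164 165 166]
 [244 167 173 238 100  91  92  91 102 147 167 165 163 161 161 163 164 165]
 [249 238 146 131  95  89  93  93  91  98 146 162 164 161 163 164 164 163]
 [249 249 235 119  95  94  90  93  91  88  98 146 163 161 1
[... 216 characters left out ...]
 92  98 143 163 166 165]
 [249 250 249 250 250 204  99  94  95  95  89  91  91  89  94 150 164 165]
 [248 249 249 250 250 248 128  89  96  95  90  90  91  91  89 134 163 165]
 [243 248 249 250 250 241 160 119  92  94  96  93  92  91  95 121 167 165]
 [207 248 249 249 249 218 163 162 116  93  95  96  92  90  90 109 167 166]
 [121 244 249 249 245 167 160 161 162 121  94  96  97  90  90  92 166 166]
 [178 205 249 249 226 164 162 160 160 162 118  90  94  92  93  98 162 166]
 [236 119 245 248 175 162 160 161 159 163 166 122  95  93  97 114 158 163]
 [248 177 232 234 159 161 160 160 158 162 164 165 122 103 119 147 162 165]
 [247 237 240 180 159 162 161 160 160 161 165 164 167 144 157 166 165 163]]
```

View pics/mk.png

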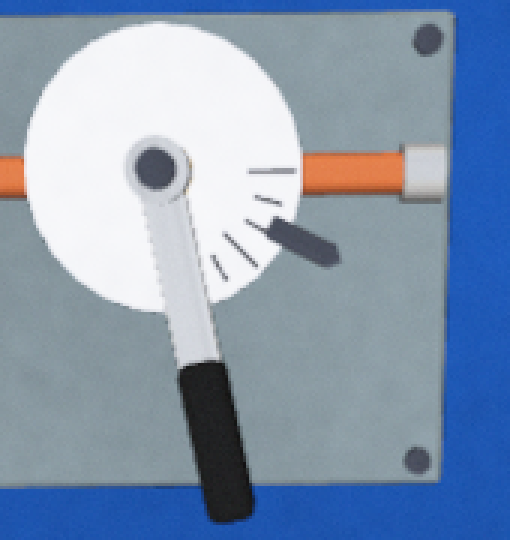

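The crop shows the marker close to the 60° tick. The fits agree: marker radius is 51 mm as expected and its angle is about 64°. The lever is at about 11° and the seal at (539, 16) mm with a yaw of 5.4°. Next I go to the board.

```bash
python3 -m inch '[{"slide":[0.2,-1,0],"angular":[0,0,0],"claw":1},{"slide":[0.2,-1,0],"angular":[0,0,0],"claw":1},{"slide":[0.2,-1,0],"angular":[0,0,0],"claw":1},{"slide":[0.2,-1,0],"angular":[0,0,0],"claw":1},{"slide":[0.2,-1,0],"angular":[0,0,0],"claw":1},{"slide":[0.2,-1,0],"angular":[0,0,0],"claw":1}]' && python3 -m inch '[{"slide":[0,-1,0.3],"angular":[0,0,0],"claw":1},{"slide":[0,-1,0.3],"angular":[0,0,0],"claw":1},{"slide":[0,-1,0.3],"angular":[0,0,0],"claw":1},{"slide":[0,-1,0.3],"angular":[0,0,0],"claw":1},{"slide":[0,-1,0.3],"angular":[0,0,0],"claw":1},{"slide":[0,-1,0.3],"angular":[0,0,0],"claw":1},{"slide":[0,-1,0.3],"angular":[0,0,0],"claw":1}]'
python3 - <<'E'
from h import *
st=ctrl.get_state(); im=ctrl.get_image("wrist"); save(im,"w2"); P=cloud(im,st); Mx=T(im,st);K=im["camera_matrix"]
np.savez("w2.npz",c=im["color"],P=P,d=im["depth"],T=Mx,K=K)
for r in ctrl.outline_of("board","wrist")[:3]:
    m=r["mask"]&(im["depth"]>0); p=P[m]; t=p[(p[:,2]>.024)&(p[:,2]<.033)]
    print(round(r["confidence"],2),np.round(r["bbox"]),im["color"][m].mean(0).round())
    if len(t)>30: print(" box",np.median(t[:,2]),cv2.minAreaRect((t[:,:2]*1000).astype(np.float32)))
    q=onplane(np.argwhere(r["mask"])[:,::-1],K,Mx,.005)[:,:2]; print(" board",cv2.minAreaRect((q*1000).astype(np.float32)))
E
```

```text
time: 3.15
position: [0.5332, 0.0961, 0.2593]
tool_rot: [-3.134, -0.148, -0.002]
ft_force: [-0.9, -0.4, -0.6]
grip_width: 0.998
grip_force: 0.0
time: 3.85
position: [0.5117, 0.3386, 0.1826]
tool_rot: [-3.138, -0.138, 0.003]
ft_force: [-0.5, -0.5, 0.5]
grip_width: 0.998
grip_force: 0.0
0.92 [318. 121.  97. 135.] [105. 196. 137.]
 box 0.028821621859582758 ((604.6300659179688, 348.79638671875), (31.983383178710938, 40.174198150634766), 83.25820922851562)
 board ((604.563720703125, 348.980712890625), (71.40994262695312, 100.61798858642578), 83.24470520019531)
0.89 [448. 284. 109.  99.] [227. 227. 224.]
 box 0.028883535824947487 ((465.75482177734375, 204.91773986816406), (31.605194091796875, 13.081666946411133), 59.06224822998047)
 board ((456.1082763671875, 212.48167419433594), (71.54248046875, 99.51224517822266), 56.655879974365234)
0.84 [476. 129. 132. 103.] [202. 204. 204.]
 box 0.02883693447334862 ((608.5122680664062, 206.4188995361328), (40.8202018737793, 32.199462890625), 83.99284362792969)
 board ((608.364013671875, 206.35714721679688), (104.38573455810547, 71.1043701171875), 84.11974334716797)
```

View pics/w2.png

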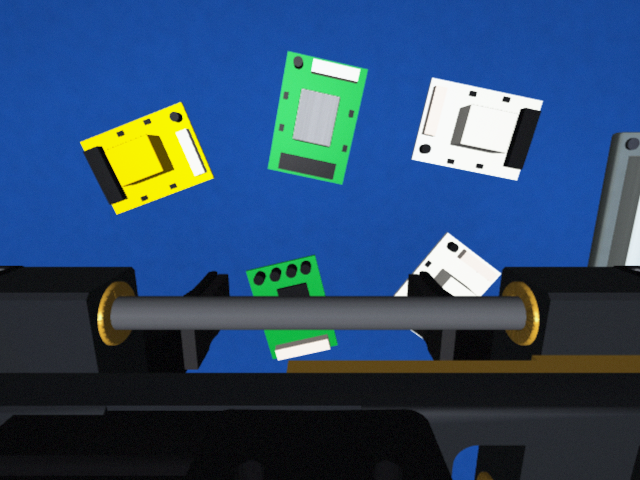

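The picture shows the tin-box board at (318,121), with its box and outline at 604.6, 348.8 mm, long axis at -6.7° and the right sizes. The spare board is at (290,305), with the yellow and white boards around them. Next I compute the hover and grasp moves.

```bash
python3 -c "
from h import *
print(rel((0.6046,0.3488,.08),np.radians(-6.74)),rel((0.6046,0.3488,.018),np.radians(-6.74)))"
```

```text
(array([ 0.365, -0.026,  0.414]), array([ 0.003, -0.001,  0.381])) (array([ 0.365, -0.026,  0.662]), array([ 0.003, -0.001,  0.381]))
```

```bash
python3 -m inch '[{"slide":[0.365,-0.026,0.3],"angular":[0,0,0.381],"claw":1},{"slide":[0.365,-0.026,0.3],"angular":[0,0,0.381],"claw":1},{"slide":[0.365,-0.026,0.3],"angular":[0,0,0.381],"claw":1},{"slide":[0.365,-0.026,0.414],"angular":[0,0,0.381],"claw":1},{"slide":[0.365,-0.026,0.414],"angular":[0,0,0.381],"claw":1},{"slide":[0.365,-0.026,0.414],"angular":[0,0,0.381],"claw":1},{"slide":[0.365,-0.026,0.414],"angular":[0,0,0.381],"claw":1}]'; python3 -c "
from h import *
print(rel((0.6046,0.3488,.018),np.radians(-6.74)))"
```

```text
time: 4.65
position: [0.6048, 0.3505, 0.0823]
tool_rot: [-3.135, 0.184, -0.004]
ft_force: [-0.0, 0.4, 0.5]
grip_width: 1.0
grip_force: 0.0
(array([-0.001,  0.007,  0.257]), array([-0.002, -0.005,  0.001]))
```

```bash
python3 -m inch '[{"slide":[0,0.005,0.1],"angular":[0,0,0],"claw":1},{"slide":[0,0.005,0.2],"angular":[0,0,0],"claw":1},{"slide":[0,0.005,0.255],"angular":[0,0,0],"claw":1},{"slide":[0,0.005,0.255],"angular":[0,0,0],"claw":1},{"slide":[0,0.005,0.255],"angular":[0,0,0],"claw":1}]' 20; python3 -m inch '[{"slide":[0,0,0],"angular":[0,0,0],"claw":-0.1},{"slide":[0,0,0],"angular":[0,0,0],"claw":-0.1},{"slide":[0,0,0],"angular":[0,0,0],"claw":-0.1},{"slide":[0,0,0],"angular":[0,0,0],"claw":-0.4},{"slide":[0,0,0],"angular":[0,0,0],"claw":-0.4},{"slide":[0,0,0],"angular":[0,0,0],"claw":-0.4},{"slide":[0,0,0],"angular":[0,0,0],"claw":-0.4},{"slide":[0,0,0],"angular":[0,0,0],"claw":-0.4}]'
```

```text
time: 5.15
position: [0.6041, 0.3503, 0.0177]
tool_rot: [-3.135, 0.182, -0.002]
ft_force: [0.4, 0.6, -0.2]
grip_width: 1.005
grip_force: 0.0
time: 5.95
position: [0.6034, 0.3497, 0.0162]
tool_rot: [3.136, -0.182, -0.0]
ft_force: [-0.9, 0.4, 0.7]
grip_width: 0.367
grip_force: 20.1
```

```bash
python3 -m inch '[{"slide":[0,0,-0.04],"angular":[0,0,0],"claw":-0.4},{"slide":[0,0,-0.1],"angular":[0,0,0],"claw":-0.4},{"slide":[0,0,-0.2],"angular":[0,0,0],"claw":-0.4},{"slide":[0,0,-0.3],"angular":[0,0,0],"claw":-0.4},{"slide":[0,0,-0.4],"angular":[0,0,0],"claw":-0.4},{"slide":[0,0,-0.45],"angular":[0,0,0],"claw":-0.4},{"slide":[0,0,-0.45],"angular":[0,0,0],"claw":-0.4}]' 25;  python3 -c "
from h import *
print(rel((0.5390,0.0161,.129),np.radians(5.36)))"
```

```text
time: 6.65
position: [0.6047, 0.3509, 0.132]
tool_rot: [-3.134, 0.182, -0.007]
ft_force: [0.7, 0.2, -1.7]
grip_width: 0.361
grip_force: 25.0
(array([-0.106,  1.361,  0.008]), array([-0.005, -0.008, -0.4  ]))
```

```bash
python3 -m inch '[{"slide":[0,0.06,0],"angular":[0,0,-0.05],"claw":-0.4},{"slide":[-0.01,0.18,0],"angular":[0,0,-0.1],"claw":-0.4},{"slide":[-0.02,0.33,0],"angular":[0,0,-0.15],"claw":-0.4},{"slide":[-0.03,0.48,0],"angular":[0,0,-0.2],"claw":-0.4},{"slide":[-0.04,0.63,0],"angular":[0,0,-0.25],"claw":-0.4},{"slide":[-0.05,0.75,0],"angular":[0,0,-0.3],"claw":-0.4},{"slide":[-0.07,0.85,0],"angular":[0,0,-0.35],"claw":-0.4},{"slide":[-0.09,0.92,0],"angular":[0,0,-0.38],"claw":-0.4},{"slide":[-0.1,0.97,0],"angular":[0,0,-0.4],"claw":-0.4},{"slide":[-0.106,1,0],"angular":[0,0,-0.4],"claw":-0.4}]';  python3 -c "
from h import *
print(rel((0.5390,0.0161,.1),np.radians(5.36)))"
```

```text
time: 7.65
position: [0.5472, 0.1027, 0.1276]
tool_rot: [3.137, 0.144, -0.003]
ft_force: [-0.0, 0.6, -1.4]
grip_width: 0.364
grip_force: 25.0
(array([-0.064,  0.342,  0.111]), array([ 0.002,  0.004, -0.003]))
```

```bash
python3 -m inch '[{"slide":[-0.02,0.1,0.03],"angular":[0,0,0],"claw":-0.4},{"slide":[-0.04,0.2,0.07],"angular":[0,0,0],"claw":-0.4},{"slide":[-0.06,0.29,0.11],"angular":[0,0,0],"claw":-0.4},{"slide":[-0.064,0.342,0.111],"angular":[0,0,0],"claw":-0.4},{"slide":[-0.064,0.342,0.111],"angular":[0,0,0],"claw":-0.4},{"slide":[-0.064,0.342,0.111],"angular":[0,0,0],"claw":-0.4}]'
python3 - <<'E'
from h import *
S=[ctrl.get_state()]
im=ctrl.get_image("wrist"); save(im,"w3"); st=S[0]; P=cloud(im,st); Mx=T(im,st);K=im["camera_matrix"]
np.savez("w3.npz",c=im["color"],P=P,T=Mx,K=K)
print(st["position"],rel((0.539,0.0161,.0495),np.radians(5.36)))
for r in ctrl.outline_of("board","wrist")[:2]:
    m=r["mask"]&(im["depth"]>0); p=P[m]; print(round(r["confidence"],2),np.round(r["bbox"]),np.percentile(p[:,2],[5,25,50,75,95]).round(4))
    q=p[(p[:,2]>.075)&(p[:,2]<.098)]; print(cv2.minAreaRect((q[:,:2]*1000).astype(np.float32)))
E
```

```text
time: 8.25
position: [0.5408, 0.0192, 0.1015]
tool_rot: [-3.137, -0.147, -0.002]
ft_force: [-0.7, -0.4, -1.3]
grip_width: 0.367
grip_force: 25.0
[0.54076674 0.0192337  0.10148419] (array([-0.009,  0.014,  0.209]), array([-0.002, -0.002,  0.003]))
0.89 [ 63. 315.  76. 118.] [0.0028 0.0038 0.005  0.0218 0.0291]
((0.0, 0.0), (0.0, 0.0), 0.0)
0.7 [ 65. 122. 129. 133.] [0.0027 0.0037 0.0049 0.0201 0.0292]
((0.0, 0.0), (0.0, 0.0), 0.0)
```

View pics/w3.png

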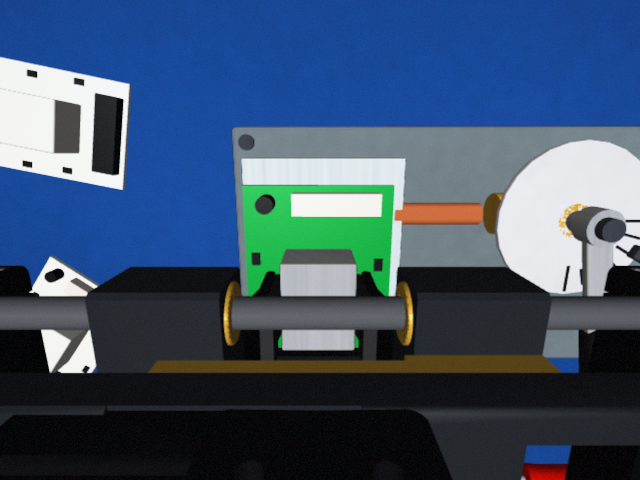

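The board is held level, with its green front edge at row 185, its sides at columns 243 and 396, and the plate's far edge at row 158. I check the board in hand against the plate edges in the same picture.

```bash
cat > e.py <<'E'
from h import *
a=np.radians(5.36); Rf=np.array([[np.cos(a),np.sin(a)],[-np.sin(a),np.cos(a)]]); o=np.array([.539,.0161])
def rows(mask,K,M,z):   # edges in fixture frame
    e=mask&~cv2.erode(mask.astype(np.uint8),np.ones((3,3))).astype(bool)
    return (onplane(np.argwhere(e)[:,::-1],K,M,z)[:,:2]-o)@Rf.T*1000
f=np.load("w1.npz"); m=(f["P"][...,2]>.028)&(f["P"][...,2]<.037); m[:,:85]=0; m[:,206:]=0; m[:100]=0;m[240:]=0
m=cv2.morphologyEx(m.astype(np.uint8),cv2.MORPH_OPEN,np.ones((5,5)))>0
q=onplane(np.argwhere(m)[:,::-1],f["K"],f["T"],.032)[:,:2]*1000; print("w1 plate",cv2.minAreaRect(q.astype(np.float32)))
f=np.load("w3.npz"); K,M=f["K"],f["T"]; c=f["c"].astype(int); g=(c[...,1]>c[...,0]+60)&(c[...,1]>c[...,2]+40); g[300:]=0; g[:,:235]=0; g[:,405:]=0
zb=np.median(f["P"][g][:,2]); print("board top z",zb, "corner zs",[np.median(f["P"][r0:r0+10,c0:c0+10,2]).round(4) for r0,c0 in((190,248),(190,384),(270,250),(270,384))])
def lines(top,left,right,z):
    for n,px,ax in(("front",top,0),("left",left,1),("right",right,1)):
        q=(onplane(px,K,M,z)[:,:2]-o)@Rf.T*1000; p=np.polyfit(q[:,1-ax],q[:,ax],1); print(" ",n,"pos %.1f angle %.2f"%(np.median(q[:,ax]),np.degrees(np.arctan(p[0]))))
top=[(u,np.argmax(g[:,u])-.5) for u in range(250,390)]
L=[(np.argmax(g[v])-.5,v) for v in range(192,262)]; Rr=[(639-np.argmax(g[v,::-1])+.5,v) for v in range(192,262)]
lines(top,L,Rr,zb)
w=(c.min(2)>195); w[:150]=0; w[270:]=0; w[:,:232]=0; w[:,412:]=0
top=[(u,np.argmax(w[:,u])-.5) for u in range(250,398)]; Rr=[(639-np.argmax(w[v,::-1])+.5,v) for v in range(165,200)]; L=[(np.argmax(w[v])-.5,v) for v in range(163,180)]
print("plate");lines(top,L,Rr,.032)
E
python3 e.py
```

```text
w1 plate ((539.322998046875, 9.486915588378906), (129.9617156982422, 113.02153015136719), 5.420473575592041)
board top z 0.08926280229688244 corner zs [np.float64(0.0893), np.float64(0.0893), np.float64(0.0893), np.float64(0.0884)]
  front pos 53.9 angle -0.02
  left pos 37.8 angle 0.00
  right pos -32.2 angle -0.05
plate
  front pos 64.8 angle -0.02
  left pos 49.3 angle -2.54
  right pos -50.0 angle -0.09
```

```bash
python3 -m inch '[{"slide":[-0.016,0.011,0.02],"angular":[0,0,0],"claw":-0.4},{"slide":[-0.016,0.011,0.08],"angular":[0,0,0],"claw":-0.4},{"slide":[-0.016,0.011,0.14],"angular":[0,0,0],"claw":-0.4},{"slide":[-0.016,0.011,0.18],"angular":[0,0,0],"claw":-0.4},{"slide":[-0.016,0.011,0.198],"angular":[0,0,0],"claw":-0.4},{"slide":[-0.016,0.011,0.202],"angular":[0,0,0],"claw":-0.4},{"slide":[-0.016,0.011,0.202],"angular":[0,0,0],"claw":-0.4},{"slide":[-0.016,0.011,0.202],"angular":[0,0,0],"claw":-0.4}]'
python3 - <<'E'
from h import *
st=ctrl.get_state(); im=ctrl.get_image("wrist"); np.savez("w3.npz",c=im["color"],P=cloud(im,st),T=T(im,st),K=im["camera_matrix"]); save(im,"w4")
print(st["ft_force"],st["position"])
E
python3 e.py; python3 -c "
import numpy as np
c=np.load('w3.npz')['c']; c=c.astype(int); g=(c[...,1]>c[...,0]+60)&(c[...,1]>c[...,2]+40); r,k=np.nonzero(g[150:300,200:450]); print(r.min()+150,k.min()+200,k.max()+200)"
```

```text
time: 9.15
position: [0.537, 0.0149, 0.051]
tool_rot: [3.138, 0.147, 0.002]
ft_force: [0.4, -0.3, -0.4]
grip_width: 0.366
grip_force: 25.0
[ 0.43843461 -0.34011205 -0.38667615] [0.53704802 0.01485624 0.05102217]
w1 plate ((539.322998046875, 9.486915588378906), (129.9617156982422, 113.02153015136719), 5.420473575592041)
board top z 0.03879583523263966 corner zs [np.float64(0.0388), np.float64(0.0388), np.float64(0.0388), np.float64(0.0379)]
  front pos 49.8 angle 0.02
  left pos 33.6 angle -0.06
  right pos -36.2 angle -0.05
plate
  front pos 65.0 angle 0.01
  left pos 39.6 angle -3.41
  right pos -46.0 angle 3.66
185 243 393
```

```bash
sed -i 's/w\[:150\]=0; w\[270:\]=0; w\[:,:232\]=0; w\[:,412:\]=0/w[:120]=0; w[270:]=0; w[:,:190]=0; w[:,440:]=0/' e.py; python3 e.py | tail -3; python3 -c "
import numpy as np
w=np.load('w3.npz')['c'].min(2)>195
for v in (160,170,190,210,230): k=np.nonzero(w[v,180:460])[0]+180; print(v,k.min(),k.max())"
```

```text
front pos 65.0 angle 0.01
  left pos 49.7 angle -1.25
  right pos -50.1 angle 0.20
160 210 421
170 211 420
190 212 419
210 214 418
230 215 407
```

```bash
python3 -m inch '[{"slide":[0,-0.005,0],"angular":[0,0,0],"claw":-0.4},{"slide":[0,-0.005,0.004],"angular":[0,0,0],"claw":-0.4},{"slide":[0,-0.005,0.008],"angular":[0,0,0],"claw":-0.4},{"slide":[0,-0.005,0.01],"angular":[0,0,0],"claw":-0.4},{"slide":[0,-0.005,0.01],"angular":[0,0,0],"claw":-0.4},{"slide":[0,-0.005,0.01],"angular":[0,0,0],"claw":-0.4}]'
python3 - <<'E'
from h import *
st=ctrl.get_state(); im=ctrl.get_image("wrist"); np.savez("w3.npz",c=im["color"],P=cloud(im,st),T=T(im,st),K=im["camera_matrix"])
E
python3 e.py; python3 -m inch '[{"slide":[0,0,0.002],"angular":[0,0,0],"claw":-0.4},{"slide":[0,0,0.002],"angular":[0,0,0],"claw":-0.4}]'
```

```text
time: 9.8
position: [0.5364, 0.016, 0.0481]
tool_rot: [3.138, 0.147, -0.0]
ft_force: [-0.8, 0.7, 1.0]
grip_width: 0.37
grip_force: 25.0
w1 plate ((539.322998046875, 9.486915588378906), (129.9617156982422, 113.02153015136719), 5.420473575592041)
board top z 0.035813561773433034 corner zs [np.float64(0.0358), np.float64(0.0358), np.float64(0.0359), np.float64(0.0351)]
  front pos 49.2 angle 0.02
  left pos 34.8 angle -0.08
  right pos -35.1 angle 0.05
plate
  front pos 64.8 angle 0.02
  left pos 49.6 angle 0.91
  right pos -50.1 angle 0.05
time: 10.05
position: [0.5364, 0.016, 0.0481]
tool_rot: [3.138, 0.147, -0.0]
ft_force: [-3.6, -0.3, 4.7]
grip_width: 0.365
grip_force: 25.0
```

```bash
python3 -m inch '[{"slide":[0,0,-0.001],"angular":[0,0,0],"claw":-0.2},{"slide":[0,0,-0.001],"angular":[0,0,0],"claw":-0.1},{"slide":[0,0,-0.001],"angular":[0,0,0],"claw":0.3},{"slide":[0,0,-0.001],"angular":[0,0,0],"claw":0.3},{"slide":[0,0,-0.001],"angular":[0,0,0],"claw":0.3},{"slide":[0,0,-0.1],"angular":[0,0,0],"claw":0.3},{"slide":[0,0,-0.25],"angular":[0,0,0],"claw":0.3},{"slide":[0,0,-0.4],"angular":[0,0,0],"claw":0.3},{"slide":[-0.2,0,-0.6],"angular":[0,0,0],"claw":0.3},{"slide":[-0.2,0,-0.6],"angular":[0,0,0],"claw":0.3}]'
python3 - <<'E'
from h import *
a=np.radians(5.36); Rf=np.array([[np.cos(a),np.sin(a)],[-np.sin(a),np.cos(a)]]); o=np.array([.539,.0161])
st=ctrl.get_state(); im=ctrl.get_image("wrist"); P=cloud(im,st); save(im,"w5"); K=im["camera_matrix"];M=T(im,st)
c=im["color"].astype(int); g=(c[...,1]>c[...,0]+60)&(c[...,1]>c[...,2]+40)&(P[...,2]>.03); p=comp(g,(320,190)); print(len(p))
r=cv2.minAreaRect(((onplane(p,K,M,.035)[:,:2]-o)@Rf.T*1000).astype(np.float32)); print("board in seal frame",r)
w=(P[...,2]>.030)&(P[...,2]<.0345)&(c.min(2)>190); p=comp(w,(320,190)); 
print("plate",cv2.minAreaRect(((onplane(p,K,M,.032)[:,:2]-o)@Rf.T*1000).astype(np.float32)))
t=P[(P[...,2]>.056)&(P[...,2]<.062)&(abs(P[...,0]-.54)<.03)&(abs(P[...,1]-.016)<.03)]
print("box",len(t),cv2.minAreaRect(((t[:,:2]-o)@Rf.T*1000).astype(np.float32)) if len(t) else 0)
E
```

```text
time: 11.05
position: [0.4865, 0.0119, 0.2003]
tool_rot: [3.137, 0.148, 0.004]
ft_force: [0.9, 0.1, 0.2]
grip_width: 0.645
grip_force: 0.0
5497
board in seal frame ((-1.3784637451171875, -0.1966552734375), (99.07926177978516, 69.92748260498047), 0.011151968501508236)
plate ((-0.21736907958984375, -0.29781341552734375), (129.1992950439453, 99.7765884399414), 0.041801415383815765)
box 1849 ((-1.2281875610351562, -0.040816307067871094), (31.582687377929688, 39.22529983520508), 89.56526947021484)
```

View pics/w5.png

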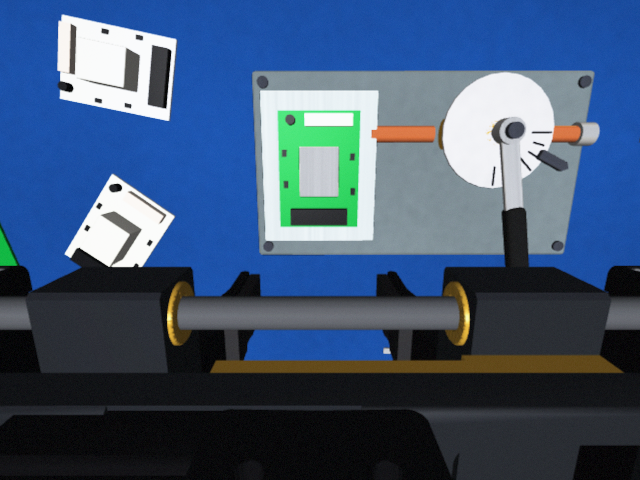

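The board lies centred within about 1 mm and square: green at (319,168) on the plate, with the lever and marker undisturbed. Next is the lever.

```bash
python3 -c "
from h import *
s=ctrl.get_state();print(s['joint_positions'].round(2))
f=np.radians(16.4); p=np.array([.5824,-.1255])-.089*np.array([np.cos(f),np.sin(f)])
print(rel((*p,.13),f),rel((*p,.06),f))"
```

```text
[ 0.7   0.02 -0.78  1.87  0.02  1.25 -1.56]
(array([-0.017,  0.649,  0.288]), array([ 0.007, -0.006, -0.367])) (array([-0.018,  0.648,  0.568]), array([ 0.007, -0.006, -0.367]))
```

```bash
python3 -m inch '[{"slide":[0,0.2,0],"angular":[0,0,-0.1],"claw":0.3},{"slide":[0,0.4,0],"angular":[0,0,-0.25],"claw":0.3},{"slide":[0,0.6,0.1],"angular":[0,0,-0.367],"claw":0.3},{"slide":[-0.018,0.648,0.288],"angular":[0,0,-0.367],"claw":0.3},{"slide":[-0.018,0.648,0.288],"angular":[0,0,-0.367],"claw":0.3},{"slide":[-0.018,0.648,0.288],"angular":[0,0,-0.367],"claw":0.3}]'
python3 - <<'E'
from h import *
st=ctrl.get_state(); im=ctrl.get_image("wrist"); P=cloud(im,st); save(im,"w6"); print(st['joint_positions'].round(2))
f=np.radians(16.4); p=np.array([.5824,-.1255])-.089*np.array([np.cos(f),np.sin(f)])
print(rel((*p,.06),f))
E
```

```text
time: 11.7
position: [0.4967, -0.1495, 0.1243]
tool_rot: [-3.107, -0.446, 0.003]
ft_force: [0.5, -0.2, 1.4]
grip_width: 0.652
grip_force: 0.0
[ 0.84  0.18 -0.64  1.89  0.12  1.12 -1.14]
(array([-0.006,  0.006,  0.264]), array([-0.001, -0.002,  0.002]))
```

View pics/w6.png

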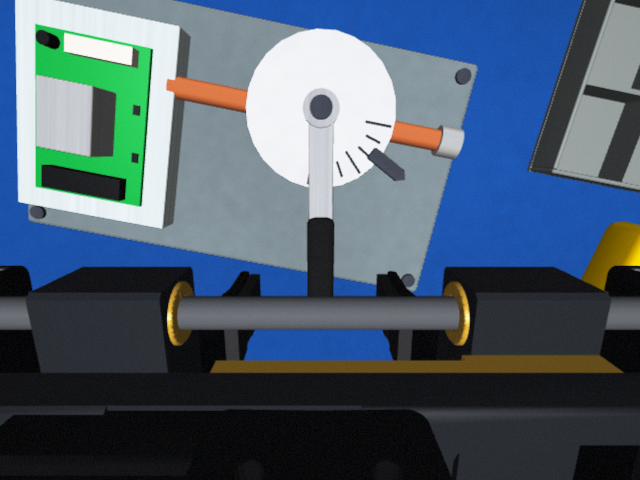

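The picture shows the lever vertical at column 320, midway between the fingers, and the marker at (385,165). Descend and grip.

```bash
python3 -m inch '[{"slide":[0,0,0.15],"angular":[0,0,0],"claw":0.3},{"slide":[0,0,0.264],"angular":[0,0,0],"claw":0.3},{"slide":[0,0,0.264],"angular":[0,0,0],"claw":0.3},{"slide":[0,0,0.264],"angular":[0,0,0],"claw":-0.9},{"slide":[0,0,0.264],"angular":[0,0,0],"claw":-0.9},{"slide":[0,0,0.264],"angular":[0,0,0],"claw":-0.9},{"slide":[0,0,0.264],"angular":[0,0,0],"claw":-0.9},{"slide":[0,0,0.264],"angular":[0,0,0],"claw":-0.9}]' 15
```

```text
time: 12.55
position: [0.4977, -0.1506, 0.0603]
tool_rot: [3.109, 0.447, 0.001]
ft_force: [-0.8, 0.2, -0.3]
grip_width: 0.281
grip_force: 0.0
```

```bash
python3 -m inch '[{"slide":[0,0,0],"angular":[0,0,0],"claw":-0.9},{"slide":[0,0,0],"angular":[0,0,0],"claw":-0.9},{"slide":[0,0,0],"angular":[0,0,0],"claw":-0.9},{"slide":[0,0,0],"angular":[0,0,0],"claw":-0.9}]' && python3 -m inch '[{"slide":[0.002,0.037,0],"angular":[0,0,-0.2],"claw":-0.9},{"slide":[0.008,0.074,0],"angular":[0,0,-0.4],"claw":-0.9},{"slide":[0.017,0.11,0],"angular":[0,0,-0.6],"claw":-0.9},{"slide":[0.031,0.145,0],"angular":[0,0,-0.8],"claw":-0.9},{"slide":[0.048,0.178,0],"angular":[0,0,-1],"claw":-0.9},{"slide":[0.048,0.178,0],"angular":[0,0,-1],"claw":-0.9}]'
python3 - <<'E'
from h import *
st=ctrl.get_state(); r=R.from_rotvec(st["tool_rot"]).as_matrix(); x=r[:,0]; d=np.array([.5824,-.1255])-st["position"][:2]
print("yaw",np.degrees(np.arctan2(x[1],x[0])),"dir to pivot",np.degrees(np.arctan2(d[1],d[0])),np.hypot(*d),st["joint_positions"].round(2))
E
```

```text
time: 12.95
position: [0.4974, -0.1505, 0.0598]
tool_rot: [3.109, 0.447, 0.0]
ft_force: [-0.8, -0.1, 2.4]
grip_width: 0.178
grip_force: 15.0
time: 13.55
position: [0.5218, -0.1905, 0.0597]
tool_rot: [2.888, 1.236, 0.001]
ft_force: [-2.0, -0.1, 4.6]
grip_width: 0.182
grip_force: 15.0
yaw 46.34521200201036 dir to pivot 47.016070089889766 0.0888350644705031 [ 0.89  0.35 -0.68  1.86  0.26  1.02 -0.66]
```

```bash
python3 -m inch '[{"slide":[0.003,0.043,0],"angular":[0,0,-0.233],"claw":-0.9},{"slide":[0.011,0.086,0],"angular":[0,0,-0.467],"claw":-0.9},{"slide":[0.0215,0.122,0],"angular":[0,0,-0.667],"claw":-0.9},{"slide":[0.0215,0.122,0],"angular":[0,0,-0.667],"claw":-0.9},{"slide":[0.0215,0.122,0],"angular":[0,0,-0.667],"claw":-0.9}]'
python3 - <<'E'
from h import *
st=ctrl.get_state(); im=ctrl.get_image("wrist"); save(im,"w7"); M=T(im,st); K=im["camera_matrix"]; P=cloud(im,st)
np.savez("w7.npz",c=im["color"],P=P,T=M,K=K,p=st["position"],r=st["tool_rot"])
r=R.from_rotvec(st["tool_rot"]).as_matrix(); x=r[:,0]; print("yaw",np.degrees(np.arctan2(x[1],x[0])))
a=im["color"][60:300,200:460,::-1]; cv2.imwrite("pics/w7c.png",cv2.resize(a,None,fx=2.4,fy=2.4,interpolation=cv2.INTER_NEAREST))
E
```

```text
time: 14.05
position: [0.5471, -0.2073, 0.0598]
tool_rot: [2.631, 1.714, -0.0]
ft_force: [0.7, -2.5, 3.0]
grip_width: 0.183
grip_force: 15.0
yaw 66.15711073383676
```

View pics/w7c.png

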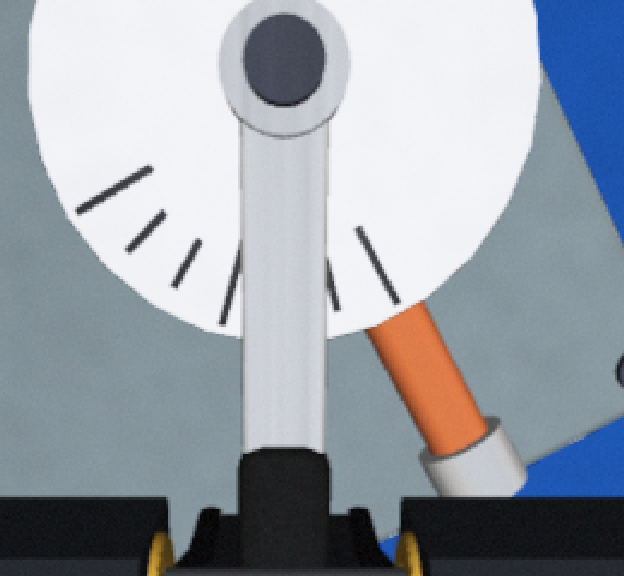

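The crop shows the lever running straight down the image over the place of the marker. The marker is hidden beneath it, with the 45° tick just left and the 75° tick right of the lever. I refine the marker and lever angles against the ticks.

```bash
cat > m.py <<'E'
from h import *
def ang(v): return np.degrees(np.arctan2(-v[1],-v[0]))
im6=cv2.imread("pics/w6.png")[...,::-1]; f7=np.load("w7.npz"); K=f7["K"]
tfc=None
W=np.eye(4); W[:3,:3]=R.from_rotvec(f7["r"]).as_matrix(); W[:3,3]=f7["p"]; tfc=np.linalg.inv(W)@f7["T"]
W6=np.eye(4); W6[:3,:3]=R.from_rotvec([-3.107,-.446,.003]).as_matrix(); W6[:3,3]=[.4967,-.1495,.1243]
f1=np.load("w1.npz")
for n,c,M in(("w1",f1["c"],f1["T"]),("w6",im6,W6@tfc),("w7",f7["c"],f7["T"])):
    g=c.max(2); sat=cv2.cvtColor(np.ascontiguousarray(c),cv2.COLOR_RGB2HSV)[...,1]
    v,u=np.mgrid[:480,:640]; q=onplane(np.c_[u.ravel(),v.ravel()],K,M,.052)[:,:2].reshape(480,640,2)
    # refine dial centre: edge points of white disc, left/top side
    w=(g>200)&(sat<50)&(np.linalg.norm(q-[.5824,-.1255],axis=2)<.06)
    wd=cv2.morphologyEx(w.astype(np.uint8),cv2.MORPH_CLOSE,np.ones((9,9)))
    cn=max(cv2.findContours(wd,cv2.RETR_EXTERNAL,cv2.CHAIN_APPROX_NONE)[0],key=len)[:,0]
    e=q[cn[:,1],cn[:,0]]; ctr=np.array([.5824,-.1255])
    for _ in range(20):
        d=np.linalg.norm(e-ctr,axis=1); k=abs(d-.045)<(.006 if _<8 else .0012); J=(e[k]-ctr)/d[k][:,None]
        ctr=ctr+np.linalg.lstsq(J,d[k]-.045,rcond=None)[0]
    print(n,"dial centre",ctr.round(4),k.sum())
    d=q-ctr; rr=np.linalg.norm(d,axis=2); th=np.degrees(np.arctan2(-d[...,1],-d[...,0]))-5.4
    t=(g<190)&(rr<.0435)&(rr>.033)&(th>-10)&(th<100)
    nn,l,s,cc=cv2.connectedComponentsWithStats(t.astype(np.uint8),connectivity=8)
    print("  ticks/dark:",[(round(float(th[l==i].mean()),1),int(s[i,4])) for i in range(1,nn) if s[i,4]>=4])
    if n!="w7":
        q2=onplane(np.c_[u.ravel(),v.ravel()],K,M,.058)[:,:2].reshape(480,640,2); d2=q2-ctr; r2=np.linalg.norm(d2,axis=2); t2=np.degrees(np.arctan2(-d2[...,1],-d2[...,0]))-5.4
        mk=(g<108)&(r2>.044)&(r2<.062)&(t2>50)&(t2<78); c0,ax,w_=axis2(q2[mk]); print("  marker n",mk.sum(),"by position",t2[mk].mean().round(2),"axis",round(ang(ax if ax[1]<0 else -ax)-5.4,2),"r",r2[mk].mean().round(4))
E
python3 m.py
```

```text
w1 dial centre [ 0.5827 -0.126 ] 247
  ticks/dark: [(90.3, 17), (75.1, 10), (62.9, 51), (44.6, 13), (29.8, 9)]
  marker n 141 by position 63.43 axis 63.7 r 0.0527
w6 dial centre [ 0.5827 -0.1255] 409
  ticks/dark: [(90.3, 43), (75.2, 27), (63.4, 140), (45.1, 38), (30.1, 25), (21.7, 13), (0.1, 25)]
  marker n 405 by position 63.31 axis 63.92 r 0.0527
w7 dial centre [ 0.5829 -0.1256] 474
  ticks/dark: [(0.2, 91), (15.2, 64), (30.1, 56), (89.9, 74), (45.1, 76), (74.8, 61), (49.4, 24)]
```

```bash
python3 -m inch '[{"slide":[0,0.0165,0],"angular":[0,0,-0.09],"claw":-0.9},{"slide":[0,0.0165,0],"angular":[0,0,-0.09],"claw":-0.9},{"slide":[0,0.0165,0],"angular":[0,0,-0.09],"claw":-0.9},{"slide":[0,0.0165,0],"angular":[0,0,-0.09],"claw":-0.9}]'; python3 -m inch '[{"slide":[0,0,0],"angular":[0,0,0],"claw":-0.4},{"slide":[0,0,0],"angular":[0,0,0],"claw":0},{"slide":[0,0,0],"angular":[0,0,0],"claw":0.1},{"slide":[0,0,0],"angular":[0,0,0],"claw":0.1},{"slide":[0,0,-0.1],"angular":[0,0,0],"claw":0.1},{"slide":[0,0,-0.3],"angular":[0,0,0],"claw":0.1},{"slide":[-0.1,0,-0.5],"angular":[0,0,0],"claw":0.1},{"slide":[-0.15,0,-0.56],"angular":[0,0,0],"claw":0.1},{"slide":[-0.15,0,-0.56],"angular":[0,0,0],"claw":0.1},{"slide":[-0.15,0,-0.56],"angular":[0,0,0],"claw":0.1}]'
cat > l.py <<'E'
from h import *
st=ctrl.get_state(); im=ctrl.get_image("wrist"); save(im,"w8"); M=T(im,st); K=im["camera_matrix"]; c=im["color"]; g=c.max(2)
v,u=np.mgrid[:480,:640]; q=onplane(np.c_[u.ravel(),v.ravel()],K,M,.075)[:,:2].reshape(480,640,2); d=q-[.5827,-.1257]; r=np.linalg.norm(d,axis=2); t=np.degrees(np.arctan2(-d[...,1],-d[...,0]))-5.4
mk=(g<60)&(r>.066)&(r<.116)&(t>52)&(t<75); c0,ax,w=axis2(q[mk]); print(mk.sum(),"sleeve pos",t[mk].mean(),"axis",np.degrees(np.arctan2(abs(ax[1]),abs(ax[0])))-5.4)
q=onplane(np.c_[u.ravel(),v.ravel()],K,M,.052)[:,:2].reshape(480,640,2); d=q-[.5827,-.1257]; r=np.linalg.norm(d,axis=2); t=np.degrees(np.arctan2(-d[...,1],-d[...,0]))-5.4
k=(g<190)&(r<.0435)&(r>.033)&(t>-10)&(t<100); n,l,s,_=cv2.connectedComponentsWithStats(k.astype(np.uint8)); print([(round(t[l==i].mean(),1),int(s[i,4])) for i in range(1,n) if s[i,4]>8])
E
python3 l.py
```

```text
time: 14.5
position: [0.5509, -0.2089, 0.0597]
tool_rot: [2.588, 1.778, -0.0]
ft_force: [0.5, -3.0, 3.6]
grip_width: 0.182
grip_force: 15.0
time: 15.5
position: [0.5373, -0.2434, 0.1992]
tool_rot: [-2.588, -1.78, -0.0]
ft_force: [-0.5, 0.7, -0.1]
grip_width: 0.548
grip_force: 0.0
1177 sleeve pos 63.45464061558156 axis 63.01205623983267
[(np.float64(0.0), 15), (np.float64(15.2), 12), (np.float64(90.4), 10)]
```

View pics/w8.png

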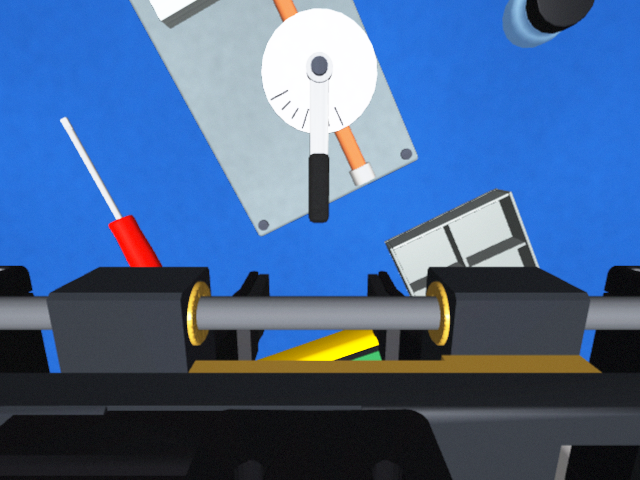

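The lever stands at 63.4° from pixel (319,65) to (319,220) and hides the marker, which I measured at 63.4–63.9°. The gripper is clear of everything, so I hand in.

```bash
python3 -c "
from bench import ctrl
print(ctrl.close_job())"
```

```text
the job is handed in; nothing more can be done
None
```

I handed the job in at about 15.6 s: the board lies on the seal about 1 mm off centre along its length and square to it, and the lever stands at about 63.4° over the marker (measured at 63.3–63.9°), with both let go.

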